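# Click the kitchen radio's tuning wheel round to the orange preset

### The job

Tune the kitchen radio to the station at the orange dot: lay a fingertip on the big black knurled wheel on its top, press lightly and drag it round clockwise, click by click, until its white pointer line clicks in at the orange dot, without letting it go on past that dot towards the next. Do not grasp or lift anything; leave the radio standing where it is, leave the other things alone, then take the finger away.

Things in the scene. Friction and masses are not known exactly. Their poses are not given: they have to be found in the camera images.
- radio: Loose kitchen radio, about 1 kg, on four rubber feet: blue case, white top, 150 mm deep (its x), 240 wide (its y), flat top 78 mm above the worktop. Origin: centre of the underside; x points from its front (speaker grille, robot's side) to its back, y to the left seen from the front, z up. A folded steel aerial, 6 mm thick, lies along the back edge of the top.
- wheel_centre (a point): Middle of the top face of the black knurled tuning wheel, on its upright axis: x +6, y -50, z +96 mm in the radio's frame (stays there when the wheel is pressed down). The wheel is a flat disc, 100 mm across, too wide to take between the fingers, 12 mm thick, its rim and its flat level top ribbed, with a flush aluminium disc (36 mm) in the middle.
- wheel_rest (a point): Point on the wheel's top face, 34 mm from its axis, opposite to the white pointer line; turns and sinks with the wheel. The wheel is sprung: pushed down it gives by up to 5 mm (about 0.6 N at first touch, about 4 N at 2 mm, 8 N just before the stop). A fingertip pressed down 2 to 4 mm anywhere 30 to 40 mm from the axis grips it by friction and carries it round.
- wheel (a joint): Turn of the wheel, rad, growing clockwise from above. It rests only in detents at 0, 0.524, 1.047 and 1.571 (stops just beyond the ends; hump between two 0.035 N m) and, let go, jumps to the nearest. The pointer's direction in the radio's frame at 0: halfway between -x and -y; at 1.571: between -x and +y. It starts at 0 or 0.524, first or second dot; 1.047 is the orange dot.
- orange_dot (a point): The orange dot, 10 mm across, third of four printed on the radio's white top 60 mm from the wheel's axis, one for each detent; the other three are black and smaller (6 mm). The wheel's white pointer line (34 mm long, 4 mm wide, running out almost to the rim) shows which dot it is at.
- tin: Bystander: low printed food tin, 75 mm across, 58 tall. Origin: centre of the underside. Leave alone.
- jam_jar: Bystander: glass jar with a red lid, 65 mm across, 100 tall. Origin: centre of the underside. Leave alone.
- ramekin: Bystander: cream-coloured small bowl, 95 mm across, 45 tall. Origin: centre of the underside. Leave alone.
- pepper_mill: Bystander: dark wooden pepper mill, 58 mm across, 170 tall. Origin: centre of the underside. Leave alone.
- mug: Bystander: blue and white mug, 80 mm across without its handle, 102 tall. Origin: centre of the underside. Leave alone.
- timer: Bystander: wind-up kitchen timer with a red cap, 63 mm across, 63 tall. Origin: centre of the underside. Leave alone.

How it is judged (in metres and radians):
On the way:
1. a fingertip turns the wheel on towards the orange dot, over the last hump (contact force between the fingers and radio above 0.3 N and value of joint wheel above 0.7 rad).
At the end, for the whole second after the job is handed in: The wheel rests in the detent at the orange dot (1.047 rad, within 0.09), the radio stands level within 30 mm of where it stood, at rest (value of joint wheel between 0.9572 and 1.1372 rad and velocity of joint wheel between -0.05 and 0.05 rad/s and distance of radio from where it was at the start of the episode below 0.03 m and angle between radio's own z axis and vertical below 0.05 rad and linear speed of radio below 0.01 m/s); the robot touches nothing.
It fails at once if the wheel is turned more than 20 degrees past the orange dot (value of joint wheel above 1.3972 rad).
It fails at once if the radio is lifted, tipped or carried (height (world z) of radio above 0.012 m or angle between radio's own z axis and vertical above 0.15 rad or distance of radio from where it was at the start of the episode above 0.04 m).
It fails at once if the radio or its wheel is pressed with more than 30 N (contact force between the arm and radio above 30 N).
It fails at once if one of the other things (tin, jar, ramekin, pepper mill, mug, timer) is knocked over or shifted by more than 25 mm (distance of any of tin, jam_jar, ramekin, pepper_mill, mug, timer from where it was at the start of the episode above 0.025 m or angle between any of tin, jam_jar, ramekin, pepper_mill, mug, timer's own z axis and vertical above 0.4 rad).
It also fails if it takes over 40 s, if anything falls off the work surface, if the arm or the gripper's body presses on something with over 40 N, if the wrist force passes 120 N, or if a joint passes its speed limit or range.

### The arm

A 6-joint arm with a two-finger parallel gripper is mounted at the origin on a cart in front of the work surface, level with it; the furniture and walls round the work are solid. World frame = base frame: x ahead of the robot, y to its left, z up, the work surface at z = 0. Lengths are in m, angles in degrees, forces in N, time in s.
With the tool pointing down it reaches from about 0.4 to 0.825 m from the base axis. Payload 7 kg.
Tool frame: the origin (TCP) lies between the finger pads; the fingertips stand 19 mm ahead of it and the grasp point (between the pads) is the TCP; z points along the fingers, y is the line along which they close (so a half turn about z gives the same grasp; the last joint's range is limited). The gripper opens to 88 mm and grips with 3 to 60 N. Pads are 19 mm wide; open, the fingers measure 130 mm over their backs; the gripper's body (78 mm by 193 mm) begins 47 mm behind the grasp point.
Start: joints at [90.82, 20.546, 0.682, 0, -70.136, -16.507], TCP at [0.183, 0.65, 0.221] pointing down, gripper open.
Joint ranges: [-176.03, 176.03], [-82.01, 121.73], [-58.28, 71.71], [-173.87, 95.51], [-174.79, -0.11], [-173.66, 173.66]. Speed limits (degrees/s): [136.94, 136.94, 172.46, 180, 180, 180].

### API

Orientations are given as [roll, pitch, yaw] about the fixed x, y, z axes, in that order (R = Rz(yaw) Ry(pitch) Rx(roll)).
In Python, from plant import get_obs, snapshot, close_job, spot_in, spot_point gives the robot as it stands.
- The arm moves only by the tool play_rows, never from a script. Its argument "plan" is a list of rows, each a list of 6 numbers: the shift along the tool's x, y, z in cm, then the turn, a rotation vector about the tool's x, y, z in degrees. A call has 1 to 20 rows; each row shifts and turns the commanded pose from where the row before left it, along the tool's axes as they then stand; what a row does not reach is not made up. A row lasts 1/12 s, in which the tool goes at most 41.7 mm and 7.16 degrees, less where a joint would pass 70% of its speed; a pose out of reach is approached as far as the arm can. A call is refused whole if a number of a shift passes 4.17 or a number of a turn 7.16, either way. A call with a gripper value outside its range is refused whole. "grip" is the finger opening in cm, from 0 to 8.76, set as the call begins (left out, the last holds). The fingers move at their own pace and stop on an object; the grip force is fixed at half the most. Time passes only in rows, so rows that do not move let the fingers close. It gives the time, the measured TCP pose, the force, the opening and the grip force at its end, in the units of the state.
- get_obs(): the state, without advancing time (a new reading comes with each control period).
- snapshot(name): name is "side" or "top" or "wrist"; returns a dict with "frame" (384x512x3 uint8, red, green, blue), "fx", "fy", "cx", "cy" (pixels), "position" and "attitude" of the camera in the world. Camera axes: x right, y down, z forward; pixel columns grow to the right and rows downward; lengths in m; the calibration is good to about 2 mm. A picture is of the moment at which its call begins. There is no depth.
- close_job(): hands the job in; it is judged then, once.
Trained networks look in the newest picture that a camera, given by its name, has taken for a name from the list of things; names that differ only in an ending like _2 or _b are one class to them, and where a whole thing is asked for, a point or a joint stands for the part that bears it (a point fixed in the world has none). Each returns a list of dicts, best first, with "score" (0 to 1); they miss things now and then, are a little off and sometimes report something else, mostly with a low value. They report only what shows in the picture. A call takes as long as a camera call.
- spot_in(camera, thing): "position" ([x, y, z] in m, in world coordinates, good to about 4 mm: the middle of the surface that is visible of it).
- spot_point(camera, thing): "position" ([x, y, z] in m, in world coordinates, good to about 4 mm: a listed point, or the origin of a listed thing).
The state is a dict: "clock": time; "joint_pos": joint angles; "qvel": joint speeds; "tau": joint torques, N m; "tool_pos": TCP position; "orientation": TCP orientation; "force": force on the tool from outside, world axes, zero at the start; "moment": the same for the moment, N m; "opening": finger opening in m; "gripper_force": force on a finger pad.
Only numpy, scipy, OpenCV 4.12 (cv2) and the standard library are available. Lean on these libraries where they do the work, as an engineer would, in place of code of your own. Each camera call takes 0.05 s, during which the arm holds its last target. There are 200 camera calls.

## Working session

There is one attempt and no reset: what is moved stays moved. The work goes in short steps, Python scripts to look and compute and a tool call to move; the robot and the scene stay as the last step left them, time stands still between calls to the robot, and variables do not carry over. Pictures are saved under pics/ and viewed, at most 10 in all, crops included, and the job is handed in when it is done.

Besides the shell and the picture viewer there is one more tool, called in YAML: its name, and indented under it one key for each argument. play_rows: Moves the arm, as the interface text tells. Its arguments: {"type":"object","properties":{"plan":{"type":"array","items":{"type":"array","items":{"type":"number"}}},"grip":{"type":"number"}},"required":["plan"]}

```bash
mkdir -p pics; python3 - <<'E'
from plant import *
import cv2
o=get_obs();print(o['clock'],o['tool_pos'],o['orientation'],o['force'],o['opening'])
ims=[]
for c in ['top','side']:
    s=snapshot(c);ims.append(s['frame'][:,:,::-1])
    print(c,s['position'],s['attitude'],s['fx'],s['fy'],s['cx'],s['cy'])
    for t in ['wheel_centre','wheel_rest','orange_dot','radio','tin','jam_jar','ramekin','pepper_mill','mug','timer']:
        print(t,[(r['position'],round(r['score'],2)) for r in spot_point(c,t)[:2]])
cv2.imwrite('pics/top.png',cv2.resize(ims[0],(800,600),interpolation=cv2.INTER_CUBIC))
cv2.imwrite('pics/side.png',ims[1])
E
```

```text
0.0 [0.18240742 0.64937951 0.22013903] [ 1.79907469e+02 -7.88968707e-03 -1.56927605e+01] [ 0.3143787  -0.5991074  -0.64360253] 0.08722518926502107
top [0.34322843 0.18075888 1.22943919] [-1.66928461e+02  1.12782831e-01 -8.93396947e+01] 489.8199470375311 489.8199470375311 253.28317735982188 181.03694614381243
wheel_centre [([0.5381, 0.0938, 0.0963], 0.72)]
wheel_rest [([0.5691, 0.1089, 0.0972], 0.71)]
orange_dot [([0.4854, 0.1234, 0.0822], 0.85), ([0.5679, 0.1111, 0.0917], 0.6)]
radio [([0.5435, 0.1419, 0.002], 0.97), ([0.7518, 0.2418, -0.0012], 0.18)]
tin [([0.7514, 0.1022, 0.0008], 0.63)]
jam_jar [([0.7532, 0.2377, -0.003], 0.6)]
ramekin [([0.7423, -0.1198, 0.0038], 0.76)]
pepper_mill [([0.7541, -0.0038, 0.0005], 0.92)]
mug [([0.6575, 0.4054, -0.0013], 0.68), ([0.5712, 0.1071, 0.0923], 0.32)]
timer [([0.4791, 0.4591, -0.0012], 0.81), ([0.5438, 0.1394, 0.004], 0.26)]
side [ 0.05192986 -0.74391282  0.58941374] [-115.56127202    1.07275853  -31.38562321] 482.3359649618561 482.3359649618561 255.67447753486812 187.70125551982312
wheel_centre [([0.5357, 0.0935, 0.1029], 0.63)]
wheel_rest []
orange_dot [([0.4851, 0.12, 0.078], 0.9), ([0.7552, -0.0014, -0.0039], 0.36)]
radio [([0.5423, 0.1433, -0.0005], 0.59)]
tin [([0.753, 0.1097, -0.0018], 0.68)]
jam_jar [([0.7522, 0.2403, 0.0007], 0.97)]
ramekin []
pepper_mill [([0.754, -0.0035, -0.0043], 0.71)]
mug [([0.6624, 0.4049, -0.0003], 0.68)]
timer [([0.477, 0.4599, -0.0028], 0.82)]
```

View pics/top.png

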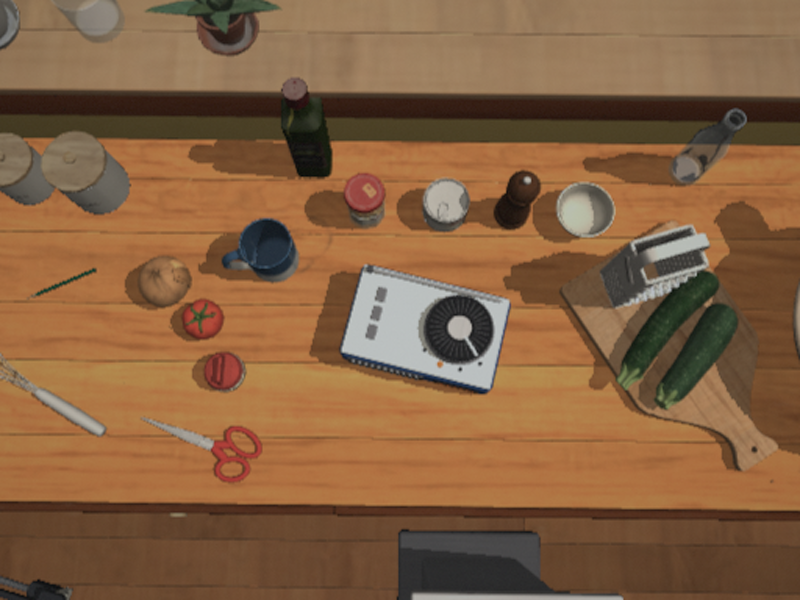

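View pics/side.png

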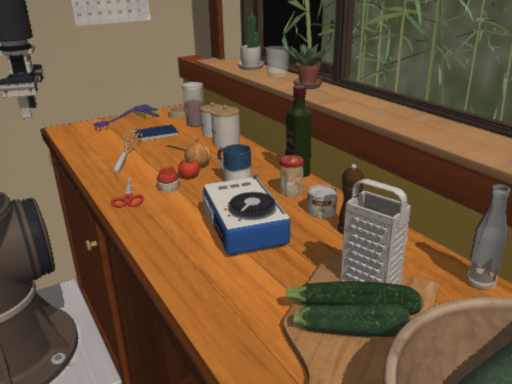

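The wheel pointer (from (459,328) to (480,355) in the enlarged top view) is at the first dot (480,363). The orange dot is at (440,364), two clicks further round. The radio's yaw is about -12.5°, and the networks agree with the picture. Contact should be at about (0.566, 0.112), with the fingers closed.

play_rows:
  plan:
    - [2.575, 2.065, 0, 0, 0, 0]
    - [2.575, 2.065, 0, 0, 0, 0]
    - [2.575, 2.065, 0, 0, 0, 0]
    - [2.575, 2.065, 0, 0, 0, 0]
    - [2.575, 2.065, 0, 0, 0, 0]
    - [2.575, 2.065, 0, 0, 0, 0]
    - [2.575, 2.065, 0, 0, 0, 0]
    - [2.575, 2.065, 0, 0, 0, 0]
    - [2.575, 2.065, 0, 0, 0, 0]
    - [2.575, 2.065, 0, 0, 0, 0]
    - [2.575, 2.065, 0, 0, 0, 0]
    - [2.575, 2.065, 0, 0, 0, 0]
    - [2.575, 2.065, 0, 0, 0, 0]
    - [2.575, 2.065, 0, 0, 0, 0]
    - [2.575, 2.065, 0, 0, 0, 0]
    - [2.575, 2.065, 0, 0, 0, 0]
    - [2.575, 2.065, 0, 0, 0, 0]
    - [2.575, 2.065, 0, 0, 0, 0]
    - [2.575, 2.065, 0, 0, 0, 0]
    - [2.575, 2.065, 0, 0, 0, 0]
  grip: 0

```text
clock: 2.77
tool_pos: [0.5675, 0.1115, 0.2213]
orientation: [-180.0, -0.0, -15.7]
force: [0.6, 1.2, -0.3]
opening: 0.0005
gripper_force: 0.0
```

play_rows:
  plan:
    - [0, 0, 0, 0, 0, -6.9]
    - [0, 0, 0, 0, 0, -6.9]
    - [0, 0, 0, 0, 0, -6.9]
    - [0, 0, 0, 0, 0, -6.9]
    - [0, 0, 0, 0, 0, -6.9]
    - [0, 0, 0, 0, 0, -6.9]
    - [0, 0, 0, 0, 0, -6.9]
    - [0, 0, 0, 0, 0, 0]
    - [0, 0, 0, 0, 0, 0]
    - [0, 0, 0, 0, 0, 0]

```text
clock: 3.6
tool_pos: [0.5667, 0.113, 0.2211]
orientation: [180.0, -0.0, 32.4]
force: [-0.3, -0.1, 0.1]
opening: 0.0004
gripper_force: 0.0
```

```bash
python3 - <<'E'
from plant import *
import cv2
o=get_obs();print(o['clock'],o['tool_pos'],o['orientation'],o['force'],o['opening'])
s=snapshot('wrist')
for t in ['wheel_centre','wheel_rest','orange_dot','radio']:
    print(t,[(r['position'],round(r['score'],2)) for r in spot_point('wrist',t)[:2]])
cv2.imwrite('pics/w1.png',s['frame'][:,:,::-1])
E
```

```text
3.6 [0.56667692 0.11297225 0.22111822] [ 1.79998560e+02 -4.85179373e-03  3.23845274e+01] [-0.30131363 -0.08208971  0.14639531] 0.00040011965014100575
wheel_centre [([0.5389, 0.0926, 0.1016], 0.9), ([0.5685, 0.1085, 0.0962], 0.62)]
wheel_rest [([0.5681, 0.1104, 0.0988], 0.85)]
orange_dot [([0.4823, 0.1216, 0.0822], 0.8), ([0.5394, 0.0926, 0.0999], 0.57)]
radio [([0.5463, 0.1442, -0.0007], 0.84), ([0.4825, 0.1177, 0.0788], 0.58)]
```

View pics/w1.png

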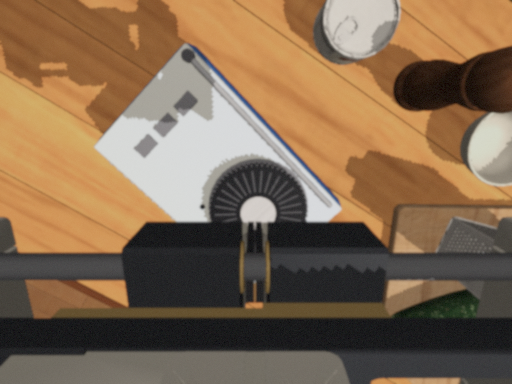

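The wrist view shows the wheel at (258,205), with the fingers at (255,260) over the far part of the wheel. The radius is 35 mm, as intended, so I'll go down.

play_rows:
  plan:
    - [0, 0, 2, 0, 0, 0]
    - [0, 0, 2, 0, 0, 0]
    - [0, 0, 2, 0, 0, 0]
    - [0, 0, 2, 0, 0, 0]
    - [0, 0, 1.2, 0, 0, 0]
    - [0, 0, 0.6, 0, 0, 0]
    - [0, 0, 0.3, 0, 0, 0]
    - [0, 0, 0, 0, 0, 0]
    - [0, 0, 0, 0, 0, 0]
    - [0, 0, 0, 0, 0, 0]
    - [0, 0, 0, 0, 0, 0]

```text
clock: 4.77
tool_pos: [0.5672, 0.1132, 0.121]
orientation: [180.0, -0.1, 32.6]
force: [0.6, 0.2, -0.6]
opening: 0.0007
gripper_force: 0.0
```

play_rows:
  plan:
    - [0, 0, 0.1, 0, 0, 0]
    - [0, 0, 0.1, 0, 0, 0]
    - [0, 0, 0.1, 0, 0, 0]
    - [0, 0, 0.1, 0, 0, 0]
    - [0, 0, 0, 0, 0, 0]
    - [0, 0, 0, 0, 0, 0]
    - [0, 0, 0, 0, 0, 0]
    - [0, 0, 0, 0, 0, 0]

```text
clock: 5.43
tool_pos: [0.5667, 0.113, 0.1161]
orientation: [180.0, -0.0, 32.6]
force: [1.3, 0.5, 0.5]
opening: 0.0005
gripper_force: 0.0
```

play_rows:
  plan:
    - [0, 0, 0.1, 0, 0, 0]
    - [0, 0, 0.1, 0, 0, 0]
    - [0, 0, 0, 0, 0, 0]
    - [0, 0, 0, 0, 0, 0]
    - [0, 0, 0, 0, 0, 0]
    - [0, 0, 0, 0, 0, 0]

```text
clock: 5.93
tool_pos: [0.5667, 0.1129, 0.1141]
orientation: [180.0, 0.0, 32.6]
force: [0.6, 0.0, 0.7]
opening: 0.0007
gripper_force: 0.0
```

play_rows:
  plan:
    - [0, 0, 0.1, 0, 0, 0]
    - [0, 0, 0, 0, 0, 0]
    - [0, 0, 0, 0, 0, 0]
    - [0, 0, 0, 0, 0, 0]
    - [0, 0, 0, 0, 0, 0]
    - [0, 0, 0, 0, 0, 0]

```text
clock: 6.43
tool_pos: [0.5667, 0.113, 0.1131]
orientation: [180.0, -0.0, 32.6]
force: [0.9, -0.7, 0.2]
opening: 0.0005
gripper_force: 0.0
```

play_rows:
  plan:
    - [0, 0, 0.1, 0, 0, 0]
    - [0, 0, 0, 0, 0, 0]
    - [0, 0, 0, 0, 0, 0]
    - [0, 0, 0, 0, 0, 0]
    - [0, 0, 0, 0, 0, 0]
    - [0, 0, 0, 0, 0, 0]

```text
clock: 6.93
tool_pos: [0.5667, 0.113, 0.1121]
orientation: [180.0, -0.0, 32.6]
force: [-0.2, -0.6, 0.8]
opening: 0.0004
gripper_force: 0.0
```

play_rows:
  plan:
    - [0, 0, 0.1, 0, 0, 0]
    - [0, 0, 0, 0, 0, 0]
    - [0, 0, 0, 0, 0, 0]
    - [0, 0, 0, 0, 0, 0]
    - [0, 0, 0, 0, 0, 0]
    - [0, 0, 0, 0, 0, 0]

```text
clock: 7.43
tool_pos: [0.5667, 0.113, 0.1111]
orientation: [180.0, -0.0, 32.6]
force: [0.1, -0.5, -0.2]
opening: 0.0008
gripper_force: 0.0
```

play_rows:
  plan:
    - [0, 0, 0.1, 0, 0, 0]
    - [0, 0, 0, 0, 0, 0]
    - [0, 0, 0, 0, 0, 0]
    - [0, 0, 0, 0, 0, 0]
    - [0, 0, 0, 0, 0, 0]

```text
clock: 7.85
tool_pos: [0.5667, 0.113, 0.1101]
orientation: [180.0, -0.0, 32.6]
force: [0.4, 0.0, 0.2]
opening: 0.0005
gripper_force: 0.0
```

play_rows:
  plan:
    - [0, 0, 0.1, 0, 0, 0]
    - [0, 0, 0, 0, 0, 0]
    - [0, 0, 0, 0, 0, 0]
    - [0, 0, 0, 0, 0, 0]
    - [0, 0, 0, 0, 0, 0]

```text
clock: 8.27
tool_pos: [0.5667, 0.113, 0.1091]
orientation: [180.0, -0.0, 32.6]
force: [-0.5, 0.0, -0.3]
opening: 0.0004
gripper_force: 0.0
```

```bash
python3 - <<'E'
from plant import *
import cv2,numpy as np
o=get_obs();print(o['clock'],o['tool_pos'],o['force'],o['moment'])
s=snapshot('side')
a=s['frame'][150:260,180:310,::-1]
b=snapshot('wrist')['frame'][:,:,::-1]
a=cv2.resize(a,(454,384),interpolation=cv2.INTER_CUBIC)
cv2.imwrite('pics/c1.png',np.hstack([a,b[:,100:440]]))
E
```

```text
8.2667 [0.56669754 0.11298452 0.10908267] [-0.45684388  0.04965542 -0.29639963] [-0.02931399 -0.02273572 -0.00735837]
```

View pics/c1.png

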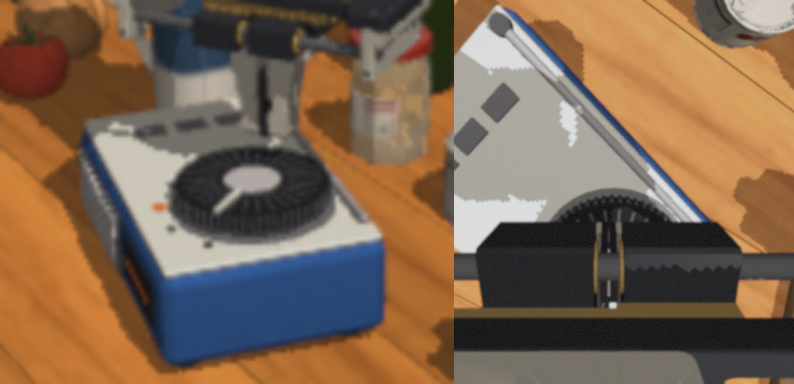

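```bash
python3 - <<'E'
from plant import *
import numpy as np
from scipy.spatial.transform import Rotation as R
s=snapshot('side')
A=R.from_euler('xyz',s['attitude'],degrees=True).as_matrix()
def pr(n,p):
    q=A.T@(np.array(p)-s['position']); u=s['fx']*q[0]/q[2]+s['cx'];v=s['fy']*q[1]/q[2]+s['cy']
    print(n,((u-180)*454/130).round(),((v-150)*384/110).round())
pr('centre',[.538,.093,.096]);pr('rest',[.567,.111,.096]);pr('dot',[.4835,.121,.078])
for z in (.09,.096,.1,.105,.11,.12,.13):pr('tip %.3f'%z,[.567,.113,z])
E
```

```text
centre 246.0 175.0
rest 270.0 154.0
dot 152.0 204.0
tip 0.090 268.0 161.0
tip 0.096 268.0 152.0
tip 0.100 268.0 147.0
tip 0.105 268.0 140.0
tip 0.110 268.0 133.0
tip 0.120 268.0 120.0
tip 0.130 267.0 106.0
```

play_rows:
  plan:
    - [0, 0, 0.1, 0, 0, 0]
    - [0, 0, 0.1, 0, 0, 0]
    - [0, 0, 0, 0, 0, 0]
    - [0, 0, 0, 0, 0, 0]
    - [0, 0, 0, 0, 0, 0]

```text
clock: 8.83
tool_pos: [0.5667, 0.113, 0.1071]
orientation: [180.0, 0.0, 32.6]
force: [-0.6, -1.0, -0.3]
opening: 0.0001
gripper_force: 0.0
```

play_rows:
  plan:
    - [0, 0, 0.1, 0, 0, 0]
    - [0, 0, 0.1, 0, 0, 0]
    - [0, 0, 0, 0, 0, 0]
    - [0, 0, 0, 0, 0, 0]
    - [0, 0, 0, 0, 0, 0]

```text
clock: 9.25
tool_pos: [0.5667, 0.113, 0.105]
orientation: [180.0, 0.0, 32.6]
force: [-0.1, -0.2, 1.0]
opening: 0.0004
gripper_force: 0.0
```

play_rows:
  plan:
    - [0, 0, 0.1, 0, 0, 0]
    - [0, 0, 0, 0, 0, 0]
    - [0, 0, 0, 0, 0, 0]
    - [0, 0, 0, 0, 0, 0]
    - [0, 0, 0, 0, 0, 0]

```text
clock: 9.67
tool_pos: [0.5667, 0.113, 0.1041]
orientation: [180.0, 0.0, 32.6]
force: [-0.1, -0.1, -0.0]
opening: 0.0004
gripper_force: 0.0
```

play_rows:
  plan:
    - [0, 0, 0.1, 0, 0, 0]
    - [0, 0, 0, 0, 0, 0]
    - [0, 0, 0, 0, 0, 0]
    - [0, 0, 0, 0, 0, 0]
    - [0, 0, 0, 0, 0, 0]

```text
clock: 10.08
tool_pos: [0.5667, 0.1129, 0.1031]
orientation: [180.0, 0.0, 32.6]
force: [1.0, 1.1, 0.4]
opening: 0.0006
gripper_force: 0.0
```

```bash
python3 - <<'E'
from plant import *
import cv2,numpy as np
a=snapshot('side')['frame'][160:240,200:300,::-1]
b=snapshot('top')['frame'][150:270,200:350,::-1]
f=lambda x:cv2.resize(x,(400,320),interpolation=cv2.INTER_CUBIC)
cv2.imwrite('pics/c2.png',np.hstack([f(a),f(b)]))
for c in('side','top'):print([(r['position'],round(r['score'],2)) for r in spot_point(c,'wheel_centre')[:2]])
E
```

```text
[([0.5381, 0.0948, 0.1019], 0.96)]
[([0.5383, 0.0948, 0.095], 0.76)]
```

View pics/c2.png

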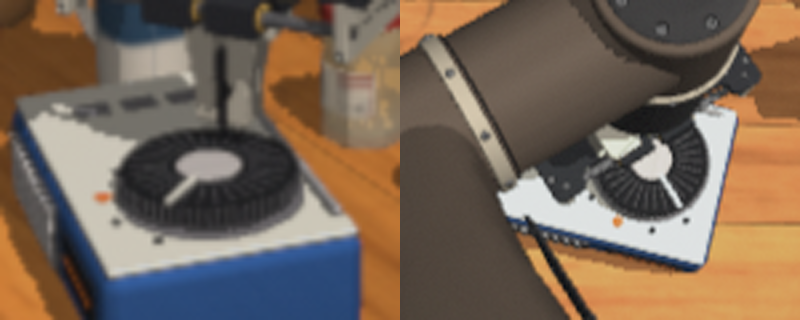

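The finger foot is at about (245,135) in the side crop, right at the wheel's top rear face and almost touching. I'll go on down in 1 mm steps.

play_rows:
  plan:
    - [0, 0, 0.1, 0, 0, 0]
    - [0, 0, 0, 0, 0, 0]
    - [0, 0, 0, 0, 0, 0]
    - [0, 0, 0, 0, 0, 0]
    - [0, 0, 0, 0, 0, 0]

```text
clock: 10.7
tool_pos: [0.5667, 0.113, 0.102]
orientation: [180.0, 0.0, 32.6]
force: [-0.5, 0.0, 0.5]
opening: 0.0005
gripper_force: 0.0
```

play_rows:
  plan:
    - [0, 0, 0.1, 0, 0, 0]
    - [0, 0, 0, 0, 0, 0]
    - [0, 0, 0, 0, 0, 0]
    - [0, 0, 0, 0, 0, 0]
    - [0, 0, 0, 0, 0, 0]

```text
clock: 11.12
tool_pos: [0.5667, 0.113, 0.1011]
orientation: [180.0, 0.0, 32.6]
force: [-0.7, -0.3, 0.1]
opening: 0.0002
gripper_force: 0.0
```

play_rows:
  plan:
    - [0, 0, 0.1, 0, 0, 0]
    - [0, 0, 0, 0, 0, 0]
    - [0, 0, 0, 0, 0, 0]
    - [0, 0, 0, 0, 0, 0]
    - [0, 0, 0, 0, 0, 0]

```text
clock: 11.53
tool_pos: [0.5667, 0.113, 0.1001]
orientation: [180.0, -0.0, 32.6]
force: [-0.5, 0.5, 0.6]
opening: 0.0003
gripper_force: 0.0
```

play_rows:
  plan:
    - [0, 0, 0.1, 0, 0, 0]
    - [0, 0, 0, 0, 0, 0]
    - [0, 0, 0, 0, 0, 0]
    - [0, 0, 0, 0, 0, 0]

```text
clock: 11.87
tool_pos: [0.5666, 0.1129, 0.099]
orientation: [180.0, 0.0, 32.6]
force: [0.2, -0.2, 0.0]
opening: 0.0007
gripper_force: 0.0
```

```bash
python3 - <<'E'
from plant import *
import cv2,numpy as np
a=snapshot('side')['frame'][165:225,220:295,::-1]
cv2.imwrite('pics/c3.png',cv2.resize(a,(750,600),interpolation=cv2.INTER_NEAREST))
print(get_obs()['force'])
E
```

```text
[-0.57941747 -0.51744554 -0.20343603]
```

View pics/c3.png

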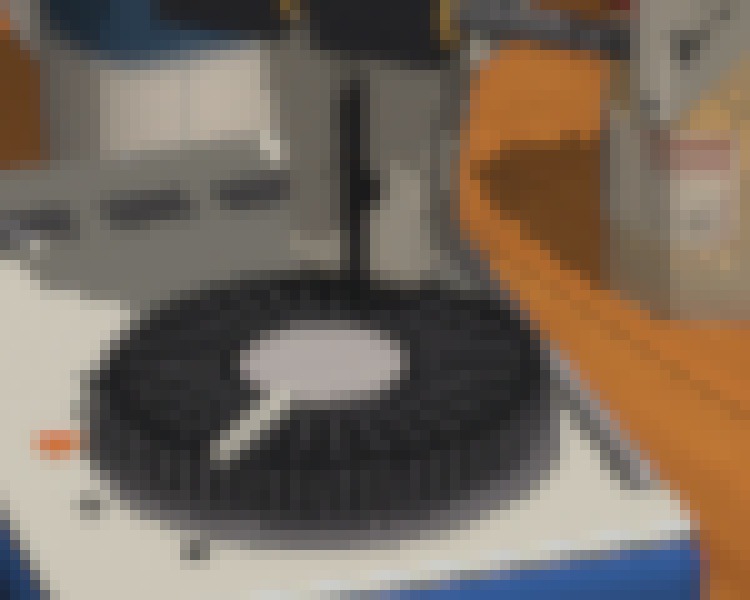

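play_rows:
  plan:
    - [0, 0, 0.1, 0, 0, 0]
    - [0, 0, 0, 0, 0, 0]
    - [0, 0, 0, 0, 0, 0]
    - [0, 0, 0, 0, 0, 0]

```text
clock: 12.25
tool_pos: [0.5667, 0.113, 0.0981]
orientation: [-180.0, 0.0, 32.6]
force: [0.9, -0.2, -0.3]
opening: 0.0008
gripper_force: 0.0
```

play_rows:
  plan:
    - [0, 0, 0.1, 0, 0, 0]
    - [0, 0, 0, 0, 0, 0]
    - [0, 0, 0, 0, 0, 0]
    - [0, 0, 0, 0, 0, 0]

```text
clock: 12.58
tool_pos: [0.5667, 0.113, 0.0971]
orientation: [180.0, 0.0, 32.6]
force: [-1.1, -0.2, -0.4]
opening: 0.0007
gripper_force: 0.0
```

play_rows:
  plan:
    - [0, 0, 0.1, 0, 0, 0]
    - [0, 0, 0, 0, 0, 0]
    - [0, 0, 0, 0, 0, 0]
    - [0, 0, 0, 0, 0, 0]

```text
clock: 12.92
tool_pos: [0.5667, 0.113, 0.096]
orientation: [-180.0, 0.0, 32.6]
force: [0.3, -0.4, 0.4]
opening: 0.0004
gripper_force: 0.0
```

```bash
python3 - <<'E'
from plant import *
import cv2,numpy as np
a=snapshot('side')['frame'][165:225,220:295,::-1]
p=cv2.imread('pics/c3.png')[5::10,5::10]
d=np.abs(a.astype(int)-p).sum(2)
d[d<60]=0
im=np.hstack([cv2.resize(a[:45,20:65],(400,400),interpolation=cv2.INTER_NEAREST),cv2.resize(p[:45,20:65],(400,400),interpolation=cv2.INTER_NEAREST)])
cv2.imwrite('pics/c4.png',im)
print((d>0).sum(1)); print((d[30:]>0).sum(0))
E
```

```text
[12  6  4 13 19 18 21 11  2  0  2  0  1  1  2  0  0  5  1  0  1  2  0  2
  8  2  4  8  9  6  1  0  0  0  0  0  0  0  0  0  0  0  0  0  0  0  0  0
  0  0  0  0  0  0  0  0  0  0  0  0]
[0 0 0 0 0 0 0 0 0 0 0 1 0 0 0 0 0 0 0 0 0 0 0 0 0 0 0 0 0 0 0 0 0 0 0 0 0
 0 0 0 0 0 0 0 0 0 0 0 0 0 0 0 0 0 0 0 0 0 0 0 0 0 0 0 0 0 0 0 0 0 0 0 0 0
 0]
```

View pics/c4.png

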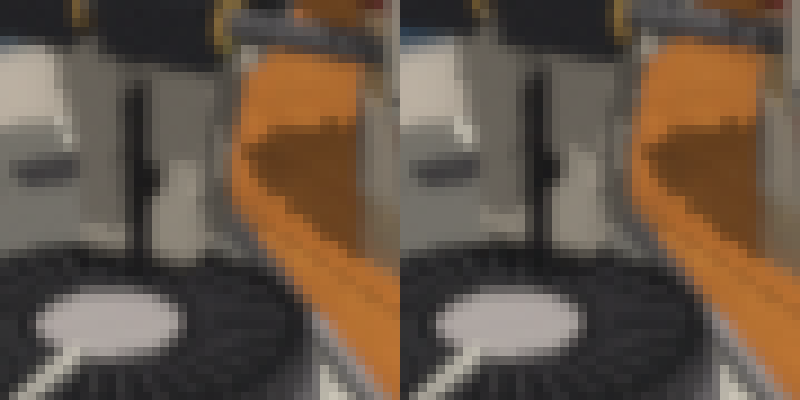

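The finger foot (at about crop row 30) now occludes the wheel's rear, so it is above the face but still short of contact. I'll keep going down in 1 mm steps.

play_rows:
  plan:
    - [0, 0, 0.1, 0, 0, 0]
    - [0, 0, 0, 0, 0, 0]
    - [0, 0, 0, 0, 0, 0]
    - [0, 0, 0, 0, 0, 0]

```text
clock: 13.3
tool_pos: [0.5667, 0.113, 0.0951]
orientation: [180.0, 0.0, 32.6]
force: [0.5, 0.1, -0.6]
opening: 0.0003
gripper_force: 0.0
```

play_rows:
  plan:
    - [0, 0, 0.1, 0, 0, 0]
    - [0, 0, 0, 0, 0, 0]
    - [0, 0, 0, 0, 0, 0]
    - [0, 0, 0, 0, 0, 0]

```text
clock: 13.63
tool_pos: [0.5666, 0.113, 0.094]
orientation: [-180.0, 0.0, 32.6]
force: [-0.5, 0.7, -0.1]
opening: 0.0003
gripper_force: 0.0
```

play_rows:
  plan:
    - [0, 0, 0.1, 0, 0, 0]
    - [0, 0, 0, 0, 0, 0]
    - [0, 0, 0, 0, 0, 0]
    - [0, 0, 0, 0, 0, 0]

```text
clock: 13.97
tool_pos: [0.5667, 0.113, 0.0931]
orientation: [-180.0, 0.0, 32.6]
force: [-0.1, 0.2, -1.0]
opening: 0.0005
gripper_force: 0.0
```

play_rows:
  plan:
    - [0, 0, 0.1, 0, 0, 0]
    - [0, 0, 0, 0, 0, 0]
    - [0, 0, 0, 0, 0, 0]
    - [0, 0, 0, 0, 0, 0]

```text
clock: 14.3
tool_pos: [0.5667, 0.113, 0.0921]
orientation: [180.0, 0.0, 32.6]
force: [0.0, -0.2, 0.7]
opening: 0.0002
gripper_force: 0.0
```

play_rows:
  plan:
    - [0, 0, 0.1, 0, 0, 0]
    - [0, 0, 0, 0, 0, 0]
    - [0, 0, 0, 0, 0, 0]
    - [0, 0, 0, 0, 0, 0]

```text
clock: 14.63
tool_pos: [0.5667, 0.1129, 0.091]
orientation: [180.0, 0.0, 32.6]
force: [0.7, 0.3, 0.5]
opening: 0.0004
gripper_force: 0.0
```

```bash
python3 - <<'E'
from plant import *
import cv2,numpy as np
a=snapshot('side')['frame'][165:225,220:295,::-1]
p=cv2.imread('pics/c3.png')[5::10,5::10]
d=np.abs(a.astype(int)-p).sum(2)
for r in range(24,60): print(r,[(c,int(d[r,c])) for c in np.where(d[r]>45)[0]])
print(a[24:38,40].sum(1),a[24:38,42].sum(1))
o=get_obs();print(o['force'],o['moment'],o['tau'])
E
```

```text
24 [(np.int64(0), 101), (np.int64(1), 126), (np.int64(2), 144), (np.int64(4), 142), (np.int64(5), 176), (np.int64(6), 60), (np.int64(29), 73), (np.int64(30), 80), (np.int64(31), 82), (np.int64(32), 82), (np.int64(33), 92), (np.int64(34), 53), (np.int64(36), 53)]
25 [(np.int64(2), 57), (np.int64(4), 165), (np.int64(5), 115), (np.int64(30), 53), (np.int64(31), 74), (np.int64(32), 89), (np.int64(33), 101), (np.int64(34), 59), (np.int64(43), 69), (np.int64(44), 51)]
26 [(np.int64(1), 103), (np.int64(4), 60), (np.int64(29), 54), (np.int64(30), 107), (np.int64(31), 55), (np.int64(44), 53)]
27 [(np.int64(29), 175), (np.int64(30), 235), (np.int64(31), 197), (np.int64(32), 202), (np.int64(33), 182), (np.int64(34), 85), (np.int64(36), 56), (np.int64(37), 102), (np.int64(38), 84), (np.int64(39), 62), (np.int64(42), 69), (np.int64(43), 72), (np.int64(45), 49)]
28 [(np.int64(28), 53), (np.int64(29), 230), (np.int64(30), 257), (np.int64(31), 276), (np.int64(32), 300), (np.int64(33), 280), (np.int64(34), 134), (np.int64(36), 100), (np.int64(37), 207), (np.int64(38), 210), (np.int64(39), 193), (np.i
[... 788 characters left out ...]
.int64(42), 168), (np.int64(43), 62)]
31 [(np.int64(10), 47), (np.int64(38), 72), (np.int64(39), 117), (np.int64(40), 126), (np.int64(41), 108), (np.int64(42), 60)]
32 []
33 []
34 [(np.int64(54), 66), (np.int64(55), 62)]
35 [(np.int64(54), 62), (np.int64(55), 107)]
36 []
37 []
38 []
39 []
40 []
41 []
42 []
43 []
44 []
45 []
46 []
47 []
48 []
49 []
50 []
51 []
52 []
53 []
54 []
55 []
56 []
57 []
58 []
59 []
[403 399 398 399 399 396 367 259 157 133 186 261 275 209] [355 347 356 364 372 368 297 183 140 145 145 138 139 135]
[-0.32584879 -0.42733209  0.33492531] [-0.04556072 -0.04469996  0.0208575 ] [-8.57469076e-04 -4.97941375e+01  2.40674543e+01  5.63328221e+00
  7.66067603e-02  2.88515776e-05]
```

play_rows:
  plan:
    - [0, 0, 0.1, 0, 0, 0]
    - [0, 0, 0, 0, 0, 0]
    - [0, 0, 0, 0, 0, 0]
    - [0, 0, 0, 0, 0, 0]

```text
clock: 15.02
tool_pos: [0.5668, 0.113, 0.0902]
orientation: [180.0, -0.0, 32.6]
force: [-0.4, 0.4, 1.3]
opening: 0.0002
gripper_force: 0.7
```

play_rows:
  plan:
    - [0, 0, 0.1, 0, 0, 0]
    - [0, 0, 0, 0, 0, 0]
    - [0, 0, 0, 0, 0, 0]
    - [0, 0, 0, 0, 0, 0]

```text
clock: 15.35
tool_pos: [0.5668, 0.113, 0.0892]
orientation: [180.0, -0.0, 32.6]
force: [-1.0, -1.3, 2.5]
opening: 0.0005
gripper_force: 1.4
```

play_rows:
  plan:
    - [0, 0, 0.1, 0, 0, 0]
    - [0, 0, 0, 0, 0, 0]
    - [0, 0, 0, 0, 0, 0]
    - [0, 0, 0, 0, 0, 0]

```text
clock: 15.68
tool_pos: [0.5669, 0.113, 0.0882]
orientation: [180.0, -0.0, 32.6]
force: [-0.2, -0.4, 3.6]
opening: 0.0004
gripper_force: 2.1
```

Contact came at TCP z ≈ 0.0905, and the wheel is now pressed 2.3 mm at 3.6 N. Next I'll drag clockwise about the axis, turning the tool with it.

play_rows:
  plan:
    - [0, 0, 0.06, 0, 0, 0]
    - [0, 0, 0, 0, 0, 0]
    - [-0.005, 0.18, 0, 0, 0, 3]
    - [-0.005, 0.18, 0, 0, 0, 3]
    - [-0.005, 0.18, 0, 0, 0, 3]
    - [-0.005, 0.18, 0, 0, 0, 3]
    - [-0.005, 0.18, 0, 0, 0, 3]
    - [-0.005, 0.18, 0, 0, 0, 3]
    - [-0.005, 0.18, 0, 0, 0, 3]
    - [-0.005, 0.18, 0, 0, 0, 3]
    - [-0.005, 0.18, 0, 0, 0, 3]
    - [-0.005, 0.18, 0, 0, 0, 3]
    - [-0.005, 0.18, 0, 0, 0, 3]
    - [-0.005, 0.18, 0, 0, 0, 3]
    - [-0.005, 0.18, 0, 0, 0, 3]
    - [0, 0, 0, 0, 0, 0]
    - [0, 0, 0, 0, 0, 0]
    - [0, 0, 0, 0, 0, 0]

```text
clock: 17.18
tool_pos: [0.5726, 0.091, 0.0879]
orientation: [-180.0, -0.1, -6.3]
force: [3.3, 1.6, 5.1]
opening: 0.0005
gripper_force: 2.4
```

```bash
python3 - <<'E'
from plant import *
import cv2,numpy as np
a=snapshot('side')['frame'][165:225,220:295,::-1]
cv2.imwrite('pics/c5.png',cv2.resize(a,(750,600),interpolation=cv2.INTER_CUBIC))
for t in('wheel_centre','wheel_rest'):print([(r['position'],round(r['score'],2)) for r in spot_point('side',t)[:2]])
E
```

```text
[([0.5384, 0.0951, 0.1027], 0.77)]
[([0.6645, 0.407, 0.0002], 0.72), ([0.5727, 0.0852, 0.0946], 0.65)]
```

View pics/c5.png

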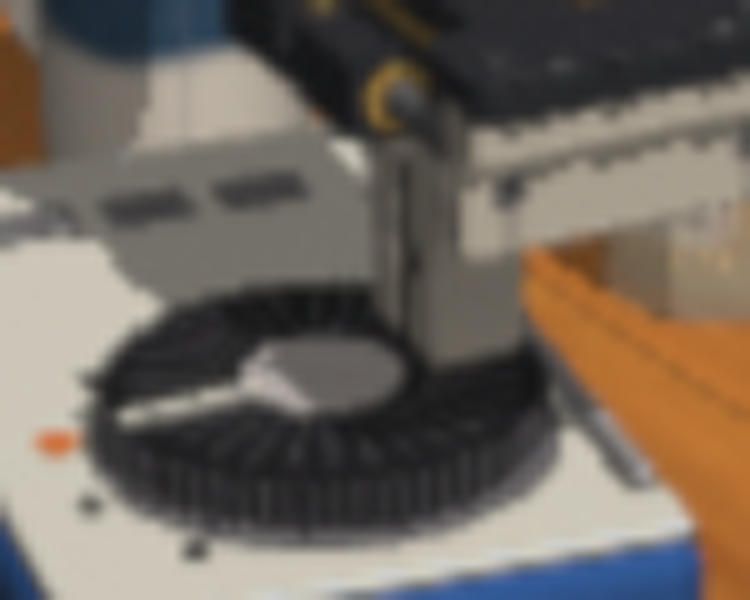

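```bash
cat > ang.py <<'E'
from plant import *
import numpy as np,cv2
from scipy.spatial.transform import Rotation as R
def px(s,u,v,z):
    A=R.from_euler('xyz',s['attitude'],degrees=True).as_matrix()
    d=A@[(u-s['cx'])/s['fx'],(v-s['cy'])/s['fy'],1]; p=np.array(s['position']);return (p+d*(z-p[2])/d[2])[:2]
def ang(a,b):d=b-a;return np.degrees(np.arctan2(d[1],d[0]))%360
E
python3 - <<'E'
from ang import *
s=snapshot('side')
q=lambda x,y,z:px(s,220+x/10,165+y/10,z)
for zc in (.092,.094):
  c=q(325,372,zc);print(c,'pointer now',ang(c,q(120,418,zc)),'inner-outer',ang(q(250,392,zc),q(120,418,zc)))
c=q(323,362,.096);print(c,'pointer at start',ang(c,q(215,458,.096)),'dot',ang(c,q(57,442,.078)),'d1',ang(c,q(195,550,.078)),'d2',ang(c,q(90,505,.078)))
E
```

```text
[0.54037034 0.08833307] pointer now 173.04235722822114 inner-outer 170.41356864867478
[0.53840642 0.08498678] pointer now 173.04235722822108 inner-outer 170.41356864867447
[0.53858876 0.08607526] pointer at start 211.26094865597835 dot 150.70682859604443 d1 210.9244592697532 d2 180.4108101340926
```

The wheel has turned 39° without slipping, so 21° remain.

play_rows:
  plan:
    - [-0.005, 0.18, 0, 0, 0, 3]
    - [-0.005, 0.18, 0, 0, 0, 3]
    - [-0.005, 0.18, 0, 0, 0, 3]
    - [-0.005, 0.18, 0, 0, 0, 3]
    - [-0.005, 0.18, 0, 0, 0, 3]
    - [-0.005, 0.18, 0, 0, 0, 3]
    - [-0.005, 0.18, 0, 0, 0, 3]
    - [0, 0, 0, 0, 0, 0]
    - [0, 0, 0, 0, 0, 0]
    - [0, 0, 0, 0, 0, 0]

```text
clock: 18.22
tool_pos: [0.5682, 0.0783, 0.0875]
orientation: [180.0, -0.0, -27.3]
force: [2.6, -0.7, 5.1]
opening: 0.0005
gripper_force: 2.6
```

```bash
python3 - <<'E'
from ang import *
s=snapshot('side')
a=s['frame'][165:225,220:295,::-1]
cv2.imwrite('pics/c6.png',cv2.resize(a,(750,600),interpolation=cv2.INTER_CUBIC))
E
```

```text
(no output)
```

View pics/c6.png

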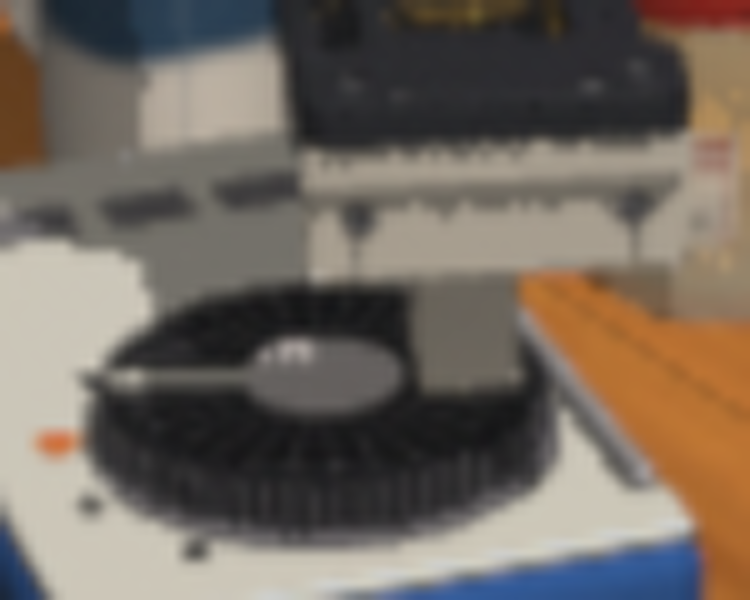

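The pointer now runs from (325,375) to (110,377), which is the direction of the orange dot (442 minus about 60 px of parallax). I'll lift straight up.

play_rows:
  plan:
    - [0, 0, -0.2, 0, 0, 0]
    - [0, 0, -0.2, 0, 0, 0]
    - [0, 0, -0.5, 0, 0, 0]
    - [0, 0, -1.5, 0, 0, 0]
    - [0, 0, -2.5, 0, 0, 0]
    - [0, 0, -2.5, 0, 0, 0]
    - [0, 0, -2.5, 0, 0, 0]
    - [0, 0, -2, 0, 0, 0]
    - [0, 0, -1, 0, 0, 0]
    - [0, 0, 0, 0, 0, 0]
    - [0, 0, 0, 0, 0, 0]
    - [0, 0, 0, 0, 0, 0]

```text
clock: 19.27
tool_pos: [0.567, 0.0783, 0.2148]
orientation: [179.9, 0.1, -27.4]
force: [-0.7, 0.2, -0.9]
opening: 0.0004
gripper_force: 0.0
```

```bash
python3 - <<'E'
from ang import *
s=snapshot('side')
a=s['frame'][165:225,220:295,::-1]
cv2.imwrite('pics/c7.png',cv2.resize(a,(750,600),interpolation=cv2.INTER_CUBIC))
q=lambda x,y,z:px(s,220+x/10,165+y/10,z)
for y in(355,360,365,370,375):print(y,ang(q(323,362,.096),q(110,y,.096)))
print([(r['position'],round(r['score'],2)) for r in spot_point('side','radio')[:2]],[(r['position'],round(r['score'],2)) for r in spot_point('side','wheel_rest')[:2]])
E
```

```text
355 142.42909294717384
360 145.35023895399698
365 148.29036570232236
370 151.23410510421164
375 154.1659757881697
[([0.5396, 0.1426, -0.0016], 0.67)] [([0.5663, 0.0716, 0.0954], 0.71)]
```

View pics/c7.png

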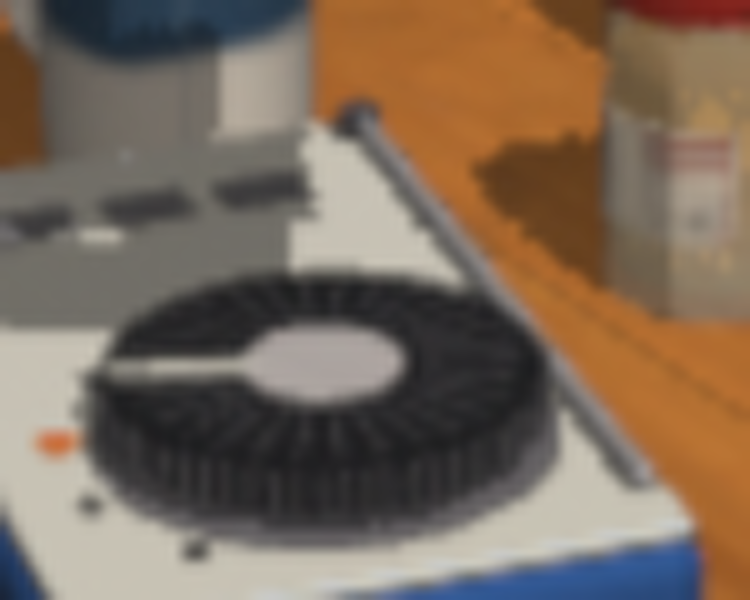

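The pointer tip is at (110,368), a direction of about 150°, which matches the orange dot at 150.7°. The wheel has clicked in, the radio hasn't moved and the finger is clear, so I'll hand the job in.

```bash
python3 -c "
from plant import *
print(close_job())"
```

```text
the job is handed in; nothing more can be done
None
```

I handed the job in with the wheel clicked in at the orange dot (pointer at about 150° against the dot's 150.7°), the radio where it stood and the finger clear; no verdict came back.

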